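Find the packing leaf that takes up the play in a casting frame

TASK

Between the plaster mould's end and the sprung pad of the casting frame is a gap of unknown width: try the packing leaves in it one at a time, blade down, the thinnest first and working up, hanging each loose one back in a slot of the rack before taking the next. The first leaf that binds is the right one: press it gently fully home, shoulder down on the mould and upright, and leave it standing there with the other three leaves hanging in the rack. Do not ram the pad, do not force in a leaf that is too thick, and leave the pots, jars and brush alone.

Things in the scene. Friction and masses are not known exactly. Their poses are not given: they have to be found in the camera images.
- frame: Fixed plywood casting frame, 320 mm long (x), 130 wide (y), 85 high. White plaster mould (158 mm long, 106 wide) on its -x side, aluminium cover plate on its +x side, tops level at 85 mm. Origin on the table under the mould's end face (the one looking to +x), mid-width. A ring round the pour hole (radius 24, 9 mm high) stands on the mould 100 mm back from that face.
- mouth (a point): Top edge of the mould's end face, mid-width, 85 mm above the table, axes as the frame's. The mouth, an opening 22 mm in x (0 to +22) by 48 mm in y (-24 to +24), leads straight down from here, 75 mm deep. The mould's face (x = 0) is rigid, upright and flat all the way down. The sprung pad is on the other side, under the cover.
- pad: Sprung wooden pad under the cover. Its upright face, 37 to 70 mm below the mouth, leaves a gap of unknown width, 3 to 11.5 mm, to the mould; above it a lead-in slopes back 8 mm over 24 mm of height, to the pad's flat top 13 mm below the mouth. Yields along frame +x only: 3 N to start, then 1 N per mm; the right leaf pushes it back 0 to 3 mm. Origin at its spring seat, well behind the face.
- rack: Fixed wooden rack, 70 mm (x) by 250 mm (y), 75 mm high, with four upright slots in a row along its y axis at y = -87, -29, +29 and +87 mm, each 18 mm (x) by 36 mm (y), 67 mm deep. Origin under its centre, on the table. The leaves hang in the slots in any order; any slot suits any leaf.
- leaf6: Packing leaf: plywood blade 6 mm thick (x), 30 wide (y), reaching 60 mm down from the origin, under a pale wooden grip block 24 mm (x) by 44 (y), 36 tall, centred over it. Origin mid-underside of the block (the shoulder), z up; the shoulder rests on the rack's top, or, fully home, on the mould's top. Thinnest, shortest block. About 62 g.
- leaf9: Packing leaf: plywood blade 9 mm thick (x), 30 wide (y), reaching 60 mm down from the origin, under a pale wooden grip block 24 mm (x) by 44 (y), 42 tall, centred over it. Origin mid-underside of the block (the shoulder), z up; the shoulder rests on the rack's top, or, fully home, on the mould's top. Second thinnest, second shortest block. About 68 g.
- leaf12: Packing leaf: plywood blade 12 mm thick (x), 30 wide (y), reaching 60 mm down from the origin, under a pale wooden grip block 24 mm (x) by 44 (y), 48 tall, centred over it. Origin mid-underside of the block (the shoulder), z up; the shoulder rests on the rack's top, or, fully home, on the mould's top. Third, second tallest block. About 74 g.
- leaf15: Packing leaf: plywood blade 15 mm thick (x), 30 wide (y), reaching 60 mm down from the origin, under a pale wooden grip block 24 mm (x) by 44 (y), 54 tall, centred over it. Origin mid-underside of the block (the shoulder), z up; the shoulder rests on the rack's top, or, fully home, on the mould's top. Thickest, tallest block. About 80 g.
- cup: Bystander, leave alone: plaster-white cup. Origin at the centre of its underside.
- bowl: Bystander, leave alone: terracotta bowl. Origin at the centre of its underside.
- dish: Bystander, leave alone: white dish. Origin at the centre of its underside.
- jar: Bystander, leave alone: glaze jar. Origin at the centre of its underside.
- vase: Bystander, leave alone: square white vase. Origin at the centre of its underside.
- brush: Bystander, leave alone: brush. Origin at the centre of its underside.
- tub: Bystander, leave alone: glaze tub. Origin at the centre of its underside.
Not all that is in view belongs to the job. What is shaped like the leaf6 but turquoise is not meant.

How it is judged:
By the outcome, as a careful person would: the job done as asked, in the order asked, and still so for the second after the job is handed in, with the robot touching nothing.
It also fails if it takes over 72 s, if anything falls off the work surface, if the arm or the gripper's body presses on something with over 40 N, if the wrist force passes 120 N, or if a joint passes its speed limit or range.

ROBOT

A 6-joint arm with a two-finger parallel gripper is mounted at the origin on the work surface. World frame = base frame: x ahead of the robot, y to its left, z up, the work surface at z = 0. Lengths are in m, angles in degrees, forces in N, time in s.
With the tool pointing down it reaches from about 0.25 to 0.8 m from the base axis. Payload 3.9 kg.
Tool frame: the origin (TCP) lies at the very end of the fingers, on their centre line; the grasp point (between the pads) lies 19 mm behind it; z points along the fingers, y is the line along which they close (so a half turn about z gives the same grasp; the last joint's range is limited). The gripper opens to 85 mm and grips with 20 to 120 N. Pads are 22 mm wide; open, the fingers measure 114 mm over their backs; the gripper's body (76 mm by 85 mm) begins 54 mm behind the grasp point. The pads swing forward as they close: fully open they stand 13 mm farther back than shut.
Start: joints at [-69.156, 14.897, -7.913, 67.191, 0, 90], TCP at [0.187, -0.491, 0.231] pointing down, gripper open.
Joint ranges: [-159.42, 159.42], [-47.68, 98.78], [-73.54, 78.23], [-108.79, 121.32], [-90, 84.71], [-180, 180]. Speed limits (degrees/s): [147.25, 147.25, 180, 180, 180, 180].

INTERFACE

Orientations are given as [roll, pitch, yaw] about the fixed x, y, z axes, in that order (R = Rz(yaw) Ry(pitch) Rx(roll)).
In Python, from workcell import arm gives the robot as it stands.
- The arm moves only by the tool drive_tool, never from a script. Its argument "moves" is a list of rows, each an object of numbers: "x", "y", "z": the shift along the tool's x, y, z in cm; "roll": the turn about the tool's z in degrees. A call has 1 to 8 rows; each row is the pose to reach, as a shift and turn from the pose commanded when the call began, along the tool's axes at that moment; what a row does not reach only later rows make up. A row lasts 1/12 s, in which the tool goes at most 41.7 mm and 7.16 degrees, less where a joint would pass 70% of its speed; a pose out of reach is approached as far as the arm can. A call with a gripper value outside its range is refused whole. "claw" is the opening, from -1 (shut) to 1 (fully open), set as the call begins (left out, the last holds). The fingers move at their own pace and stop on an object; "grip_force" is the grip in N (left out, the last holds). Time passes only in rows, so rows that repeat a pose let the fingers close. It gives the time, the measured TCP pose, the force, the opening and the grip force at its end, in the units of the state.
- arm.state(): the state, without advancing time (a new reading comes with each control period).
- arm.capture(name): name is "scene" or "top" or "wrist"; returns a dict with "img" (420x560x3 uint8, red, green, blue), "K" (3x3 intrinsics, pixels), "dist" ([k1, k2, p1, p2, k3] as OpenCV has them; the pictures are not rectified), "eye" and "rotation" of the camera in the world. Camera axes: x right, y down, z forward; pixel columns grow to the right and rows downward; lengths in m; the calibration is good to about 2 mm. A picture is of the moment at which its call begins. There is no depth.
- arm.sign_off(): hands the job in; it is judged then, once.
The state is a dict: "t": time; "q": joint angles; "joint_vel": joint speeds; "tau": joint torques, N m; "position": TCP position; "eef_rot": TCP orientation; "wrist_force": force on the tool from outside, world axes, zero at the start; "wrist_torque": the same for the moment, N m; "finger_gap": finger opening in m; "finger_force": force on a finger pad.
Only numpy, scipy, OpenCV 4.12 (cv2) and the standard library are available. Lean on these libraries where they do the work, as an engineer would, in place of code of your own. Each camera call takes 0.05 s, during which the arm holds its last target. There are 200 camera calls.

## Working session

There is one attempt and no reset: what is moved stays moved. The work goes in short steps, Python scripts to look and compute and a tool call to move; the robot and the scene stay as the last step left them, time stands still between calls to the robot, and variables do not carry over. Pictures are saved under pics/ and viewed, at most 10 in all, crops included, and the job is handed in when it is done.

Besides the shell and the picture viewer there is one more tool, called after "Request:" as name(argument=value, ...), one argument or row to a line, values as JSON. drive_tool: Moves the arm, as the interface text tells. Its arguments: {"type":"object","properties":{"moves":{"type":"array","items":{"type":"object","properties":{"x":{"type":"number"},"y":{"type":"number"},"z":{"type":"number"},"roll":{"type":"number"}}}},"claw":{"type":"number"},"grip_force":{"type":"number"}},"required":["moves"]}

```bash
mkdir -p pics; ls
python3 - <<'E'
from workcell import arm
import cv2,numpy as np,pickle
d={n:arm.capture(n) for n in("scene","top","wrist")}
pickle.dump(d,open('c0.pkl','wb'))
for n in d: 
    cv2.imwrite(f'pics/{n}0.png',d[n]['img'][:,:,::-1]); print(n,d[n]['eye'],d[n]['K'][0],d[n]['dist'])
print(arm.state())
E
```

```text
pics
scene [ 0.77465896 -0.5216917   1.02863913] [430.21403461   0.         281.1701247 ] [-0.01564233  0.          0.          0.          0.        ]
top [ 0.31988322 -0.03431196  1.77502643] [516.63315261   0.         278.95260494] [-0.18169145  0.          0.          0.          0.        ]
wrist [ 0.25610901 -0.46482589  0.37323686] [314.50203083   0.         279.83088204] [-0.00594079  0.          0.          0.          0.        ]
{'t': 0.15, 'q': array([-6.91572718e+01,  1.49286418e+01, -7.96862545e+00,  6.71919772e+01,
       -1.57493598e-03,  9.00007653e+01]), 'joint_vel': array([-0.00513183, -0.01544321,  0.17533419, -0.07301594, -0.10451634,
        0.10878855]), 'tau': array([-3.52344476e-03, -4.06006408e+01,  2.54165697e+01,  1.27046602e-02,
       -1.62985057e-04,  5.53259412e-06]), 'position': array([ 0.18659826, -0.49014679,  0.23064293]), 'eef_rot': array([-1.79910756e+02,  1.57612607e-03,  2.08419654e+01]), 'wrist_force': array([ 0.33131091, -0.43794748, -0.61503219]), 'wrist_torque': array([-0.00141307, -0.00759768,  0.00671046]), 'finger_force': 0.0, 'finger_gap': 0.08555017601981336}
```

View pics/scene0.png

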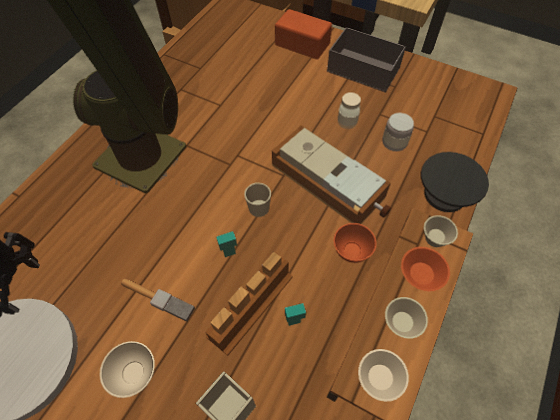

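View pics/top0.png

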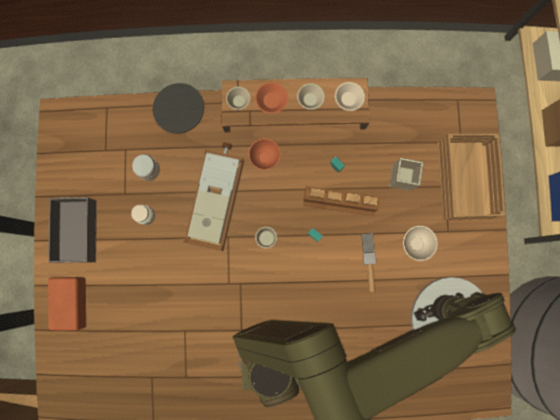

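The scene view shows the frame around (330,170), with its mouth at about (340,170). The rack runs from (210,340) to (288,265), with pale blocks at (222,320), (239,297), (256,282) and (271,264). The turquoise look-alikes are at (228,242) and (295,313). In the top view, the frame is at (215,198), its mouth at (215,190), and the rack at (342,198) with blocks at x = 318, 334, 353 and 371.

Candidates for leaf6 are the four pale blocks in the rack. The turquoise ones are ruled out by colour. I'll tell the four apart by block height.

Run:
```python
import cv2,numpy as np,pickle
d=pickle.load(open('c0.pkl','rb'))
def c(n,x,y,w,h,s): return cv2.resize(d[n]['img'][y:y+h,x:x+w,::-1],(w*s,h*s),interpolation=cv2.INTER_CUBIC)
a=np.hstack([c('scene',200,250,100,100,4),c('top',297,155,100,100,4)[:,:400]])
b=np.hstack([c('scene',268,125,130,65,3)[:195,:390],np.zeros((195,10,3),np.uint8),c('top',180,140,100,65,3)[:,:300],np.zeros((195,100,3),np.uint8)])
cv2.imwrite('pics/crop1.png',np.vstack([a,b]))
cv2.imwrite('pics/crop2.png',np.hstack([c('scene',268,120,130,100,4)[:,:480],c('top',180,140,80,110,4)[:400]]))
```

```text
(no output)
```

View pics/crop1.png

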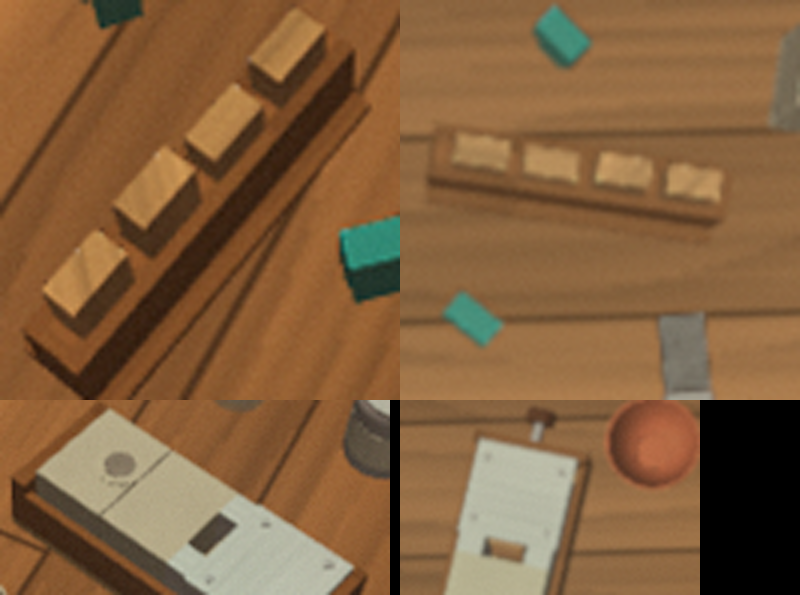

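View pics/crop2.png

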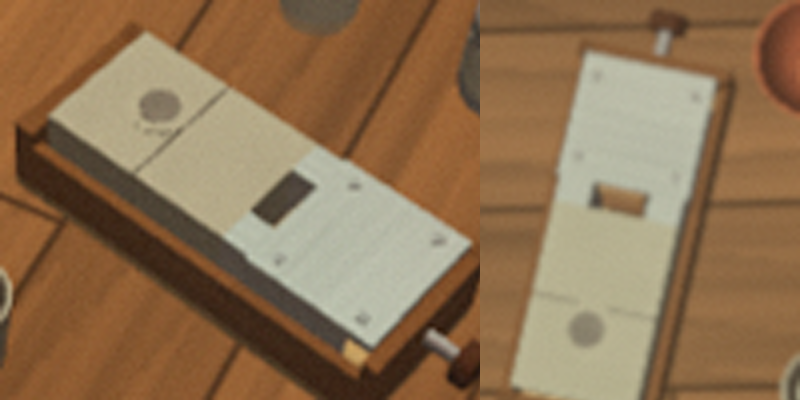

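Crop 1: block top centres in the scene crop are at (87,275), (155,190), (225,125) and (288,47). In the top crop they are at (695,183), (624,170), (552,163) and (482,152). Crop 2: the mouth's mould edge runs from (252,210) to (290,170) in the scene half, and the mould/cover seam runs from (557,203) to (678,222) in the top half.

```bash
cat > h.py <<'E'
import cv2,numpy as np
def ray(c,uv):
    n=cv2.undistortPoints(np.array([[uv]],float),np.array(c['K'],float),np.array(c['dist'],float))[0,0]
    r=np.array(c['rotation'])@np.array([n[0],n[1],1.]); return np.array(c['eye'],float),r/np.linalg.norm(r)
def plane(c,uv,z):
    o,r=ray(c,uv); return o+r*(z-o[2])/r[2]
def tri(L):
    A=np.zeros((3,3));b=np.zeros(3)
    for c,uv in L:
        o,r=ray(c,uv);P=np.eye(3)-np.outer(r,r);A+=P;b+=P@o
    p=np.linalg.solve(A,b)
    e=max(np.linalg.norm(np.cross(p-ray(c,uv)[0],ray(c,uv)[1])) for c,uv in L)
    return p,e
def proj(c,p):
    R=np.array(c['rotation']);rv=cv2.Rodrigues(R.T)[0];t=-R.T@np.array(c['eye'])
    return cv2.projectPoints(np.array([p],float),rv,t,np.array(c['K'],float),np.array(c['dist'],float))[0].ravel()
E
python3 - <<'E'
from h import *;import pickle
d=pickle.load(open('c0.pkl','rb'));S,T=d['scene'],d['top']
np.set_printoptions(precision=4,suppress=True)
s=lambda u,v:(200+u/4-.4,250+v/4-.4); t=lambda u,v:(297+(u-400)/4-.4,155+v/4-.4)
for a,b in zip([(87,275),(155,190),(225,125),(288,47)],[(695,183),(624,170),(552,163),(482,152)]): print(tri([(S,s(*a)),(T,t(*b))]))
s=lambda u,v:plane(S,(268+u/4-.4,120+v/4-.4),.085); t=lambda u,v:plane(T,(180+(u-480)/4-.4,140+v/4-.4),.085)
for f,L in((s,[(252,210),(290,170),(316,186),(278,225),(158,105),(232,247),(345,158)]),(t,[(557,203),(678,222),(592,205),(645,213),(585,328)])):
  print(np.array([f(*p) for p in L]))
E
```

```text
Traceback (most recent call last):
  File "h.py", line 12, in tri
    e=max(np.linalg.norm(np.cross(p-ray(c,uv)[0],ray(c,uv)[1])) for c,uv in L)
  File "h.py", line 12, in <genexpr>
    e=max(np.linalg.norm(np.cross(p-ray(c,uv)[0],ray(c,uv)[1])) for c,uv in L)
                         ~~~~~~~~^^^^^^^^^^^^^^^^^^^^^^^^^^^^^
ValueError: At least one array has zero dimension
```

```bash
sed -i 's/e=max.*/e=max(np.linalg.norm((np.eye(3)-np.outer(r,r))@(p-o)) for o,r in (ray(c,uv) for c,uv in L))/' h.py
python3 - <<'E'
from h import *;import pickle
d=pickle.load(open('c0.pkl','rb'));S,T=d['scene'],d['top']
np.set_printoptions(precision=4,suppress=True)
print(ray(S,(100,100)))
s=lambda u,v:(200+u/4-.4,250+v/4-.4); t=lambda u,v:(297+(u-400)/4-.4,155+v/4-.4)
for a,b in zip([(87,275),(155,190),(225,125),(288,47)],[(695,183),(624,170),(552,163),(482,152)]): print(tri([(S,s(*a)),(T,t(*b))]))
s=lambda u,v:plane(S,(268+u/4-.4,120+v/4-.4),.085); t=lambda u,v:plane(T,(180+(u-480)/4-.4,140+v/4-.4),.085)
for f,L in((s,[(252,210),(290,170),(316,186),(278,225),(158,105),(232,247),(345,158)]),(t,[(557,203),(678,222),(592,205),(645,213),(585,328)])):
  print(np.array([f(*p) for p in L]))
E
```

```text
(array([ 0.7747, -0.5217,  1.0286]), np.float64(1.0))
(array([ 0.5473, -0.278 ,  1.4018]), np.float64(0.6340901836988134))
(array([ 0.5473, -0.278 ,  1.4018]), np.float64(0.6340901836988134))
(array([ 0.5473, -0.278 ,  1.4018]), np.float64(0.6340901836988134))
(array([ 0.5473, -0.278 ,  1.4018]), np.float64(0.6340901836988134))Traceback (most recent call last):
  File "<stdin>", line 9, in <module>
  File "<stdin>", line 7, in <lambda>
  File "h.py", line 6, in plane
    o,r=ray(c,uv); return o+r*(z-o[2])/r[2]
                                       ~^^^
IndexError: invalid index to scalar variable.
```

```bash
sed -i "s/np.array(c\['rotation'\])/rot(c)/" h.py
cat >> h.py <<'E'
from scipy.spatial.transform import Rotation
def rot(c):
    r=np.array(c['rotation'],float)
    return r if r.shape==(3,3) else Rotation.from_euler('xyz',r,degrees=True).as_matrix()
E
cat > m.py <<'E'
from h import *;import pickle
d=pickle.load(open('c0.pkl','rb'));S,T=d['scene'],d['top']
np.set_printoptions(precision=4,suppress=True)
print(S['rotation'],T['rotation'],d['wrist']['rotation'])
s=lambda u,v:(200+u/4-.4,250+v/4-.4); t=lambda u,v:(297+(u-400)/4-.4,155+v/4-.4)
for a,b in zip([(87,275),(155,190),(225,125),(288,47)],[(695,183),(624,170),(552,163),(482,152)]): print(tri([(S,s(*a)),(T,t(*b))]))
s=lambda u,v:plane(S,(268+u/4-.4,120+v/4-.4),.085); t=lambda u,v:plane(T,(180+(u-480)/4-.4,140+v/4-.4),.085)
for f,L in((s,[(252,210),(290,170),(316,186),(278,225),(158,105),(232,247),(345,158)]),(t,[(557,203),(678,222),(592,205),(645,213),(585,328)])):
  print(np.array([f(*p) for p in L]))
E
python3 m.py
```

```text
[-148.6358    0.2478   28.2289] [-173.97      0.0154  -91.3184] [163.2167   0.1166 -69.0924]
(array([ 0.5224, -0.334 ,  0.1225]), np.float64(0.00119445868447241))
(array([ 0.5325, -0.2765,  0.1286]), np.float64(0.0002091171358511376))
(array([ 0.5423, -0.22  ,  0.1106]), np.float64(0.0003876015964769884))
(array([ 0.5518, -0.1627,  0.1163]), np.float64(0.00039962957324876446))
[[0.5577 0.1583 0.085 ]
 [0.5664 0.2018 0.085 ]
 [0.5879 0.1975 0.085 ]
 [0.5785 0.1551 0.085 ]
 [0.4601 0.2109 0.085 ]
 [0.5588 0.1239 0.085 ]
 [0.5958 0.2294 0.085 ]]
[[0.5727 0.2263 0.085 ]
 [0.5543 0.1256 0.085 ]
 [0.5702 0.197  0.085 ]
 [0.5625 0.1529 0.085 ]
 [0.4681 0.2036 0.085 ]]
```

Triangulated tops (expected z 0.111, 0.117, 0.123, 0.129):

| Block | Leaf | Scene crop px | Position |
|---|---|---|---|
| C | leaf6 | (225,125) | (.542,-.220,.111) |
| D | leaf9 | (288,47) | (.552,-.163,.116) |
| A | leaf12 | (87,275) | (.522,-.334,.1225) |
| B | leaf15 | (155,190) | (.5325,-.2765,.1286) |

The heights and the 58 mm spacing both match the description. Rack yaw is about -9.7°.

```bash
cat > g.py <<'E'
# usage: g.py x y z yaw : shift in tool axes (cm) and roll to reach the pose from the measured one
import sys,numpy as np
from workcell import arm
def go(x,y,z,yaw,s=None):
    s=s or arm.state();p=s['position'];a=np.radians(s['eef_rot'][2])
    d=np.array([x,y,z])-p
    return dict(x=round(100*(d[0]*np.cos(a)+d[1]*np.sin(a)),2),y=round(100*(d[0]*np.sin(a)-d[1]*np.cos(a)),2),z=round(-100*d[2],2),roll=round(-((yaw-s['eef_rot'][2]+180)%360-180),1))
if __name__=='__main__': print(go(*map(float,sys.argv[1:5])))
E
python3 g.py .5423 -.22 .19 80.3
```

```text
{'x': np.float64(42.85), 'y': np.float64(-12.59), 'z': np.float64(4.06), 'roll': np.float64(-59.5)}
```

Request:
drive_tool(
  moves=[
    {"x":3.5,"y":-1,"z":0,"roll":-7},
    {"x":7,"y":-2,"z":0,"roll":-14},
    {"x":11,"y":-3,"z":0,"roll":-21},
    {"x":15,"y":-4.3,"z":0,"roll":-28},
    {"x":19,"y":-5.5,"z":0.5,"roll":-35},
    {"x":23,"y":-6.7,"z":1,"roll":-42},
    {"x":27,"y":-7.9,"z":1.5,"roll":-49},
    {"x":31,"y":-9.1,"z":2,"roll":-56},
  ],
  claw=1,
)

```text
t: 0.82
position: [0.4438, -0.2949, 0.2112]
eef_rot: [-180.0, 0.0, 77.2]
wrist_force: [1.3, -0.4, 0.1]
finger_gap: 0.0855
finger_force: 0.0
```

```bash
python3 g.py .5423 -.22 .19 80.3
```

```text
{'x': np.float64(9.48), 'y': np.float64(7.95), 'z': np.float64(2.12), 'roll': np.float64(-3.1)}
```

Request:
drive_tool(
  moves=[
    {"x":2.5,"y":2,"z":0.5,"roll":-1},
    {"x":5,"y":4,"z":1,"roll":-2},
    {"x":7.5,"y":6.2,"z":1.6,"roll":-3},
    {"x":9,"y":7.5,"z":2,"roll":-3},
    {"x":9.3,"y":7.8,"z":2,"roll":-3},
    {"x":9.3,"y":7.8,"z":2,"roll":-3},
  ],
)

```text
t: 1.32
position: [0.5403, -0.2226, 0.1907]
eef_rot: [-179.9, -0.0, 80.0]
wrist_force: [-0.1, -0.4, 0.2]
finger_gap: 0.0853
finger_force: 0.0
```

Run:
```python
from workcell import arm
import cv2,pickle
c=arm.capture('wrist');s=arm.state();pickle.dump((c,s),open('w1.pkl','wb'))
print(s['position'],s['eef_rot'],s['wrist_force'],c['eye'],c['rotation'])
cv2.imwrite('pics/w1.png',c['img'][:,:,::-1])
```

```text
[ 0.53938973 -0.22341236  0.19107081] [-1.79913282e+02  1.59183021e-02  7.98965852e+01] [-0.35901191 -0.48094333 -0.36399473] [ 0.55399583 -0.15093492  0.33337823] [ 1.63239801e+02  9.40681457e-02 -9.95631089e+00]
```

View pics/w1.png

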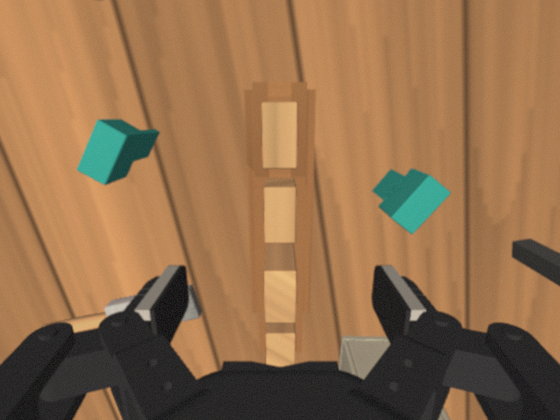

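The wrist view shows four pale block tops in the rack: D at (280,134), C at (280,214), B at (280,297), A at (280,350). The turquoise decoys lie outside the rack at (110,150) and (410,200). Next I'll check block C by its edges.

Run:
```python
from h import *;import pickle
np.set_printoptions(precision=4,suppress=True)
c,s=pickle.load(open('w1.pkl','rb'))
for n,p in dict(A=(.5224,-.334,.1225),B=(.5325,-.2765,.1286),C=(.5423,-.22,.1106),D=(.5518,-.1627,.1163)).items(): print(n,proj(c,p))
h=cv2.cvtColor(c['img'],cv2.COLOR_RGB2HSV); 
m=((h[...,2]>175)&(h[...,0]<25)).astype(np.uint8); m[:,:240]=0;m[:,320:]=0
n,l,st,ce=cv2.connectedComponentsWithStats(cv2.morphologyEx(m,cv2.MORPH_OPEN,np.ones((5,5),np.uint8)))
for i in range(1,n):
    if st[i,4]>300:
        box=cv2.minAreaRect(np.argwhere(l==i)[:,::-1].astype(np.float32)); print(st[i],box)
        for z in(.111,.117,.123,.129): print(z,plane(c,box[0],z))
for p in [(263,102),(298,167),(264,188),(296,242)]: print(h[p[1],p[0]])
```

```text
A [280.9099 354.9608]
B [281.011  296.0017]
C [280.8911 214.842 ]
D [280.1698 134.9438]
[240   0  21  81 837] ((248.317138671875, 40.29697799682617), (82.25838470458984, 11.875329971313477), 79.99201965332031)
0.111 [ 0.5419 -0.1017  0.111 ]
0.117 [ 0.5422 -0.1031  0.117 ]
0.123 [ 0.5426 -0.1044  0.123 ]
0.129 [ 0.5429 -0.1057  0.129 ]
[ 295    0   25   91 1752] ((307.0, 45.0), (90.0, 24.0), 90.0)
0.111 [ 0.5783 -0.1109  0.111 ]
0.117 [ 0.5776 -0.1119  0.117 ]
0.123 [ 0.5769 -0.113   0.123 ]
0.129 [ 0.5763 -0.1141  0.129 ]
[ 261  101   36   67 2319] ((278.5, 134.0), (66.0, 35.0), 90.0)
0.111 [ 0.5507 -0.1622  0.111 ]
0.117 [ 0.5508 -0.1619  0.117 ]
0.123 [ 0.5509 -0.1616  0.123 ]
0.129 [ 0.551  -0.1613  0.129 ]
[ 264  187   32   56 1751] ((279.5, 214.5), (55.0, 31.0), 90.0)
0.111 [ 0.5414 -0.2194  0.111 ]
0.117 [ 0.5417 -0.2176  0.117 ]
0.123 [ 0.542  -0.2157  0.123 ]
0.129 [ 0.5424 -0.2139  0.129 ]
[ 264  270   32   53 1668] ((279.5, 296.0), (52.0, 31.0), 90.0)
0.111 [ 0.5295 -0.2871  0.111 ]
0.117 [ 0.5301 -0.2834  0.117 ]
0.123 [ 0.5308 -0.2797  0.123 ]
0.129 [ 0.5314 -0.2761  0.129 ]
[265 333  30  33 939] ((279.5, 349.0), (32.0, 29.0), 90.0)
0.111 [ 0.5206 -0.3377  0.111 ]
0.117 [ 0.5215 -0.3327  0.117 ]
0.123 [ 0.5224 -0.3276  0.123 ]
0.129 [ 0.5233 -0.3226  0.129 ]
[ 15 127 186]
[ 14 140 153]
[ 16 128 197]
[ 14 148 159]
```

```bash
python3 g.py .5418 -.2197 .082 80.0
```

```text
{'x': np.float64(0.41), 'y': np.float64(0.17), 'z': np.float64(10.91), 'roll': np.float64(-0.1)}
```

Request:
drive_tool(
  moves=[
    {"x":0.2,"y":0.1,"z":3.5},
    {"x":0.4,"y":0.2,"z":7},
    {"x":0.4,"y":0.2,"z":9.5},
    {"x":0.4,"y":0.2,"z":10.9},
    {"x":0.4,"y":0.2,"z":10.9},
  ],
)

```text
validation failed for argument at $.mo...
```

Request:
drive_tool(
  moves=[
    {"x":0},
    {"x":0},
    {"x":0},
    {"x":0},
    {"x":0},
    {"x":0},
  ],
  claw=-0.8,
  grip_force=30,
)

```text
validation failed for argument at $.mo...
```

Run:
```python
from workcell import arm
s=arm.state();print(s)
```

```text
{'t': 1.3667, 'q': array([-2.24803431e+01,  2.17777756e+01, -3.89382642e+00,  6.44096889e+01,
       -3.41357014e-02,  7.76231079e+01]), 'joint_vel': array([-1.68063151, -1.07129736, -0.59968528,  0.19829515, -0.06425668,
       -0.08533797]), 'tau': array([ 1.03675582e+00, -4.62006176e+01,  2.52440250e+01, -1.28735234e-01,
        8.46176036e-02,  1.79121201e-02]), 'position': array([ 0.53938973, -0.22341236,  0.19107081]), 'eef_rot': array([-1.79913282e+02,  1.59183021e-02,  7.98965852e+01]), 'wrist_force': array([-0.35901191, -0.48094333, -0.36399473]), 'wrist_torque': array([-0.00469664,  0.07678134,  0.0313498 ]), 'finger_force': 0.0, 'finger_gap': 0.0856871157419236}
```

Request:
drive_tool(
  moves=[
    {"x":0.2,"y":0.1,"z":3.5,"roll":0},
    {"x":0.4,"y":0.2,"z":7,"roll":0},
    {"x":0.4,"y":0.2,"z":9.5,"roll":0},
    {"x":0.4,"y":0.2,"z":10.9,"roll":0},
    {"x":0.4,"y":0.2,"z":10.9,"roll":0},
  ],
)

```text
t: 1.78
position: [0.5382, -0.2201, 0.0793]
eef_rot: [-179.6, -0.1, 79.7]
wrist_force: [-0.3, 0.8, -0.3]
finger_gap: 0.0855
finger_force: 0.0
```

Request:
drive_tool(
  moves=[
    {"x":0,"y":0,"z":0,"roll":0},
    {"x":0,"y":0,"z":0,"roll":0},
    {"x":0,"y":0,"z":0,"roll":0},
    {"x":0,"y":0,"z":0,"roll":0},
    {"x":0,"y":0,"z":0,"roll":0},
    {"x":0,"y":0,"z":0,"roll":0},
  ],
  claw=-0.8,
  grip_force=30,
)

```text
t: 2.28
position: [0.5431, -0.2205, 0.0838]
eef_rot: [179.9, 0.0, 79.8]
wrist_force: [-1.4, 0.4, 5.0]
finger_gap: 0.0231
finger_force: 30.3
```

Run:
```python
from workcell import arm
s=arm.state();print(s['position'],s['eef_rot'],s['wrist_force'],s['finger_gap'])
```

```text
[ 0.5431206  -0.22048231  0.08383732] [1.79879487e+02 4.02142791e-02 7.98425977e+01] [-1.36079852  0.42883968  5.01011332] 0.023139614252041796
```

Request:
drive_tool(
  moves=[
    {"x":0,"y":0,"z":-3,"roll":0},
    {"x":0,"y":0,"z":-6.5,"roll":0},
    {"x":0,"y":0,"z":-10,"roll":0},
    {"x":1,"y":0,"z":-12.6,"roll":0},
    {"x":4,"y":0,"z":-12.6,"roll":0},
  ],
)

```text
t: 2.7
position: [0.5529, -0.1843, 0.2151]
eef_rot: [179.3, 0.2, 79.6]
wrist_force: [1.8, -0.3, -0.2]
finger_gap: 0.0237
finger_force: 29.7
```

```bash
python3 g.py .555 .12 .21 79.8; python3 -c "
from workcell import arm
s=arm.state();print(s['position'],s['wrist_force'],s['finger_gap'])"
```

```text
{'x': np.float64(29.97), 'y': np.float64(-5.29), 'z': np.float64(0.51), 'roll': np.float64(-0.2)}
[ 0.55286226 -0.18434517  0.21512718] [ 1.81677403 -0.32159911 -0.1519111 ] 0.02365672482172939
```

Request:
drive_tool(
  moves=[
    {"x":4,"y":-0.7,"z":0.2,"roll":0},
    {"x":8,"y":-1.4,"z":0.5,"roll":0},
    {"x":12,"y":-2.1,"z":0.5,"roll":0},
    {"x":16,"y":-2.8,"z":0.5,"roll":0},
    {"x":20,"y":-3.5,"z":0.5,"roll":0},
    {"x":24,"y":-4.2,"z":0.5,"roll":0},
    {"x":28,"y":-4.9,"z":0.5,"roll":0},
    {"x":30,"y":-5.3,"z":0.5,"roll":0},
  ],
)

```text
t: 3.37
position: [0.5499, 0.1284, 0.2037]
eef_rot: [180.0, -0.1, 80.1]
wrist_force: [-0.4, -0.5, -1.4]
finger_gap: 0.0237
finger_force: 29.7
```

Request:
drive_tool(
  moves=[
    {"x":0,"y":0,"z":0,"roll":0},
    {"x":0,"y":0,"z":0,"roll":0},
    {"x":0,"y":0,"z":0,"roll":0},
  ],
)

```text
t: 3.62
position: [0.55, 0.1236, 0.2035]
eef_rot: [-180.0, 0.0, 79.9]
wrist_force: [0.1, -0.1, -0.1]
finger_gap: 0.0234
finger_force: 29.7
```

Run:
```python
from workcell import arm
import cv2,pickle
c=arm.capture('wrist');s=arm.state();pickle.dump((c,s),open('w2.pkl','wb'))
print(s['position'],s['eef_rot'],s['wrist_force'],s['finger_gap'],c['eye'],c['rotation'])
cv2.imwrite('pics/w2.png',c['img'][:,:,::-1])
```

```text
[0.55001942 0.1230494  0.20347172] [-1.79985282e+02  3.70314381e-02  7.97954055e+01] [-0.2958616   0.06250869 -0.55702933] 0.023392699637223582 [0.56366573 0.19534535 0.34609624] [ 1.63189518e+02  2.44322516e-02 -1.00823569e+01]
```

View pics/w2.png

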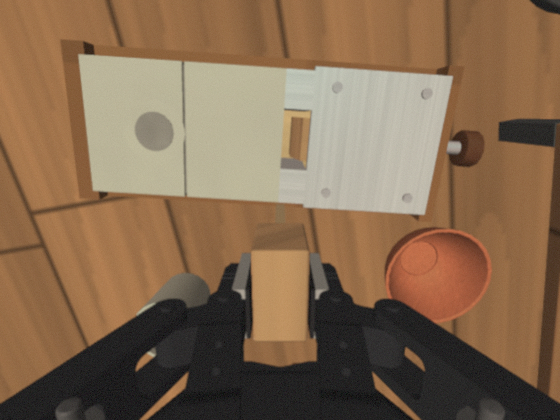

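The wrist view shows the mould's end edge running from (286,68) to (279,203). The mouth opening is about x 281–310, rows 110–170, with the pad's wood inside. The held block is at (280,290) with its blade tip at (281,215). I'll measure the edges by code.

Run:
```python
from h import *;import pickle
np.set_printoptions(precision=4,suppress=True)
c,s=pickle.load(open('w2.pkl','rb'))
im=cv2.GaussianBlur(c['img'],(3,3),0).astype(int)
b=im[...,2]-im[...,0]   # blue minus red: plate vs plaster
pts=[]
for r in list(range(72,105,3))+list(range(178,200,3)):
    g=b[r,272:296]; d=np.abs(np.diff(g)); k=np.argmax(np.convolve(np.diff(g),np.ones(3),'same')); pts.append((272+k+.5,r))
L=np.array(pts);P=np.array([plane(c,p,.085) for p in L])
f=np.polyfit(P[:,1],P[:,0],1);res=P[:,0]-np.polyval(f,P[:,1])
k=abs(res-np.median(res))<.001;f=np.polyfit(P[k,1],P[k,0],1)
print(k.sum(),len(k),'yaw',np.degrees(np.arctan(-f[0])),f,res[k].std())
print(im[100:180:4,296].sum(1)); 
for col in(287,300): 
  print(col,[(r,tuple(im[r,col])) for r in range(102,118,2)],[(r,tuple(im[r,col])) for r in range(158,178,2)])
for n,p in dict(tl=(286,68),bl=(279,203),mt=(284,110),mb=(281,169),mtr=(310,113),mbr=(307,170),ce=(316,66)).items(): print(n,plane(c,p,.085))
print([plane(c,p,.085) for p in((80,56),(95,191))])
```

```text
19 19 yaw -13.708223174414696 [0.2439 0.5186] 0.00026799744647809106
[560 567 491 458 442 319 323 322 326 329 326 331 330 331 329 350 349 379
 550 540]
287 [(102, (np.int64(192), np.int64(194), np.int64(181))), (104, (np.int64(191), np.int64(194), np.int64(181))), (106, (np.int64(191), np.int64(195), np.int64(181))), (108, (np.int64(155), np.int64(155), np.int64(142))), (110, (np.int64(156), np.int64(135), np.int64(101))), (112, (np.int64(198), np.int64(168), np.int64(116))), (114, (np.int64(198), np.int64(167), np.int64(116))), (116, (np.int64(201), np.int64(170), np.int64(118)))] [(158, (np.int64(149), np.int64(131), np.int64(109))), (160, (np.int64(126), np.int64(117), np.int64(108))), (162, (np.int64(125), np.int64(117), np.int64(108))), (164, (np.int64(125), np.int64(116), np.int64(109))), (166, (np.int64(125), np.int64(116), np.int64(108))), (168, (np.int64(143), np.int64(136), np.int64(127))), (170, (np.int64(184), np.int64(182), np.int64(168))), (172, (np.int64(188), np.int64(186), np.int64(171))), (174, (np.int64(185), np.int64(183), np.int64(169))), (176, (np.int64(187), np
[... 556 characters left out ...]
, np.int64(95))), (162, (np.int64(127), np.int64(117), np.int64(107))), (164, (np.int64(124), np.int64(116), np.int64(108))), (166, (np.int64(124), np.int64(115), np.int64(107))), (168, (np.int64(132), np.int64(125), np.int64(116))), (170, (np.int64(171), np.int64(166), np.int64(154))), (172, (np.int64(190), np.int64(186), np.int64(173))), (174, (np.int64(186), np.int64(183), np.int64(169))), (176, (np.int64(187), np.int64(183), np.int64(170)))]
tl [0.5743 0.2292 0.085 ]
bl [0.5503 0.1249 0.085 ]
mt [0.5676 0.1993 0.085 ]
mb [0.5571 0.1536 0.085 ]
mtr [0.5875 0.1935 0.085 ]
mbr [0.5783 0.1489 0.085 ]
ce [0.5971 0.2266 0.085 ]
[array([0.4222, 0.265 , 0.085 ]), array([0.3977, 0.1628, 0.085 ])]
```

Run:
```python
import pickle,cv2
c,s=pickle.load(open('w2.pkl','rb'))
cv2.imwrite('pics/w2c.png',cv2.resize(c['img'][55:225,250:340,::-1],None,fx=3.5,fy=3.5,interpolation=cv2.INTER_CUBIC))
```

```text
(no output)
```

View pics/w2c.png

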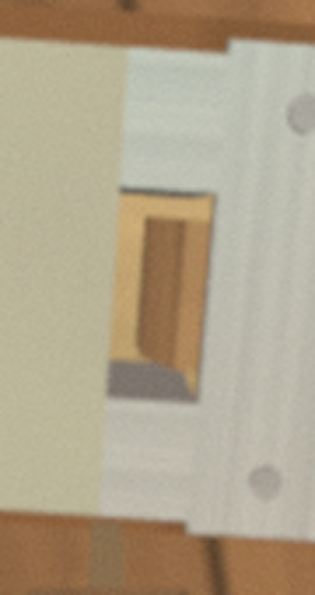

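Run:
```python
from h import *;import pickle
np.set_printoptions(precision=4,suppress=True)
c,s=pickle.load(open('w2.pkl','rb'))
m=np.array([.5622,.1768]);a=np.radians(-13.5);R=np.array([[np.cos(a),np.sin(a)],[-np.sin(a),np.cos(a)]])
for u,v in((140,340),(146,225),(143,280),(185,225),(183,340)):
  for z in(.072,.048,.015):
    print((u,v),z,1000*R@(plane(c,(250+u/3.5-.4,55+v/3.5-.4),z)[:2]-m))
y=np.radians(s['eef_rot'][2]);tx=np.array([np.cos(y),np.sin(y)]);ty=np.array([np.sin(y),-np.cos(y)]);p=s['position']
for dx,dy,z in((.015,-.003,p[2]-.0688),(.015,.003,p[2]-.0688),(.022,-.012,p[2]+.0272),(.022,.012,p[2]+.0272),(-.022,-.012,p[2]+.0272),(-.022,.012,p[2]+.0272)):
  print(dx,dy,proj(c,[*(p[:2]+tx*dx+ty*dy),z]))
im=c['img'].astype(int)
for r in(208,214,220): print(r,[tuple(map(int,im[r,q])) for q in range(272,291,2)])
for r in(260,300): print(r,[tuple(map(int,im[r,q])) for q in list(range(247,257,2))+list(range(303,315,2))])
print([tuple(map(int,im[r,275])) for r in range(222,258,3)])
```

```text
(140, 340) 0.072 [  7.1363 -10.5272]
(140, 340) 0.048 [  8.0155 -13.0579]
(140, 340) 0.015 [  9.2243 -16.5376]
(146, 225) 0.072 [ 6.706  16.6841]
(146, 225) 0.048 [ 7.5475 16.536 ]
(146, 225) 0.015 [ 8.7045 16.3324]
(143, 280) 0.072 [6.8771 3.8649]
(143, 280) 0.048 [7.7335 2.5944]
(143, 280) 0.015 [8.9111 0.8474]
(185, 225) 0.072 [16.0136 17.2416]
(185, 225) 0.048 [17.6701 17.1424]
(185, 225) 0.015 [19.9477 17.0059]
(183, 340) 0.072 [17.7021 -9.8945]
(183, 340) 0.048 [ 19.5064 -12.3698]
(183, 340) 0.015 [ 21.9873 -15.7734]
0.015 -0.003 [274.587 203.737]
0.015 0.003 [283.1905 203.7556]
0.022 -0.012 [248.028  251.0434]
0.022 0.012 [308.2076 251.1726]
-0.022 -0.012 [250.7716 343.1184]
-0.022 0.012 [305.3556 343.2331]
208 [(148, 108, 70), (152, 112, 75), (136, 105, 73), (132, 105, 74), (137, 111, 80), (135, 111, 79), (140, 108, 77), (142, 102, 66), (146, 105, 71), (146, 106, 69)]
214 [(141, 101, 63), (146, 107, 69), (137, 111, 76), (140, 114, 83), (135, 109, 77), (134, 109, 78), (138, 109, 76), (142, 104, 67), (147, 106, 72), (144, 105, 68)]
220 [(148, 106, 69), (150, 111, 74), (135, 109, 78), (136, 112, 78), (134, 108, 73), (136, 110, 77), (136, 110, 78), (145, 104, 69), (150, 108, 72), (144, 104, 68)]
260 [(108, 103, 93), (107, 100, 92), (159, 119, 83), (186, 143, 93), (186, 144, 97), (180, 138, 95), (176, 135, 93), (160, 122, 83), (116, 91, 73), (107, 102, 94), (109, 102, 95)]
300 [(52, 49, 48), (36, 34, 31), (65, 49, 38), (166, 126, 86), (183, 144, 96), (179, 139, 92), (167, 127, 84), (125, 94, 65), (40, 34, 28), (46, 43, 38), (46, 45, 43)]
[(133, 101, 67), (135, 100, 70), (137, 101, 68), (131, 98, 67), (123, 93, 62), (125, 92, 63), (121, 90, 62), (125, 95, 65), (126, 94, 61), (143, 109, 75), (188, 146, 100), (188, 144, 96)]
```

The pad edge back-projects to about 7.7 mm from the mould face, so the gap is roughly 7–8 mm, and the held leaf appears about 1 mm off in +x from the TCP reading. Frame yaw is -13.5°, the mouth is at about (.5622,.1768), and the mould measures 107 × 156 mm against 106 × 158 given. I'll test leaf6 first, as asked.

```bash
python3 g.py .5653 .1761 .165 76.5
```

```text
{'x': np.float64(5.49), 'y': np.float64(0.56), 'z': np.float64(3.85), 'roll': np.float64(3.3)}
```

Request:
drive_tool(
  moves=[
    {"x":2.5,"y":0.3,"z":0.5,"roll":1.5},
    {"x":4.5,"y":0.5,"z":1.5,"roll":3},
    {"x":5.5,"y":0.56,"z":3,"roll":3.3},
    {"x":5.5,"y":0.56,"z":3.8,"roll":3.3},
    {"x":5.5,"y":0.56,"z":3.8,"roll":3.3},
    {"x":5.5,"y":0.56,"z":3.8,"roll":3.3},
  ],
)

```text
t: 4.17
position: [0.5647, 0.1754, 0.1651]
eef_rot: [-179.9, 0.1, 76.5]
wrist_force: [0.2, 1.1, -0.3]
finger_gap: 0.0236
finger_force: 29.7
```

```bash
python3 g.py .5653 .1761 .096 76.5;python3 -c "
from workcell import arm
s=arm.state();print(s['position'],s['eef_rot'],s['wrist_force'],s['finger_gap'])"
```

```text
{'x': np.float64(0.08), 'y': np.float64(0.05), 'z': np.float64(6.91), 'roll': np.float64(-0.0)}
[0.56465981 0.17539097 0.16506725] [-1.79904019e+02  9.24327216e-02  7.64579461e+01] [ 0.2367535   1.12990898 -0.26573152] 0.023591913623179396
```

Request:
drive_tool(
  moves=[
    {"x":0,"y":0.05,"z":1,"roll":0},
    {"x":0,"y":0.05,"z":2,"roll":0},
    {"x":0,"y":0.05,"z":2.6,"roll":0},
    {"x":0,"y":0.05,"z":3.2,"roll":0},
    {"x":0,"y":0.05,"z":3.8,"roll":0},
    {"x":0,"y":0.05,"z":4.2,"roll":0},
    {"x":0,"y":0.05,"z":4.2,"roll":0},
  ],
)

```text
t: 4.75
position: [0.5651, 0.1767, 0.1224]
eef_rot: [-179.9, 0.1, 76.5]
wrist_force: [-0.1, -0.2, -0.7]
finger_gap: 0.0234
finger_force: 29.7
```

Request:
drive_tool(
  moves=[
    {"x":0,"y":0,"z":0.4,"roll":0},
    {"x":0,"y":0,"z":0.8,"roll":0},
    {"x":0,"y":0,"z":1.2,"roll":0},
    {"x":0,"y":0,"z":1.6,"roll":0},
    {"x":0,"y":0,"z":2.0,"roll":0},
    {"x":0,"y":0,"z":2.3,"roll":0},
    {"x":0,"y":0,"z":2.5,"roll":0},
    {"x":0,"y":0,"z":2.5,"roll":0},
  ],
)

```text
t: 5.42
position: [0.5655, 0.1768, 0.098]
eef_rot: [-180.0, 0.0, 76.5]
wrist_force: [0.3, -0.8, -0.4]
finger_gap: 0.0235
finger_force: 29.7
```

Request:
drive_tool(
  moves=[
    {"x":0,"y":-0.05,"z":0,"roll":0},
    {"x":0,"y":-0.08,"z":0,"roll":0},
    {"x":0,"y":-0.08,"z":0,"roll":0},
  ],
)

```text
t: 5.67
position: [0.5652, 0.1772, 0.0988]
eef_rot: [180.0, -0.0, 76.5]
wrist_force: [0.3, 0.2, -0.4]
finger_gap: 0.0234
finger_force: 29.7
```

Request:
drive_tool(
  moves=[
    {"x":0,"y":0.04,"z":0,"roll":0},
    {"x":0,"y":0.08,"z":0,"roll":0},
    {"x":0,"y":0.12,"z":0,"roll":0},
    {"x":0,"y":0.16,"z":0,"roll":0},
    {"x":0,"y":0.16,"z":0,"roll":0},
  ],
)

```text
t: 6.08
position: [0.5667, 0.1768, 0.0986]
eef_rot: [-180.0, -0.0, 76.5]
wrist_force: [-0.6, -0.8, -1.0]
finger_gap: 0.0237
finger_force: 29.7
```

Request:
drive_tool(
  moves=[
    {"x":0,"y":-0.1,"z":0,"roll":0},
    {"x":0,"y":-0.2,"z":0,"roll":0},
    {"x":0,"y":-0.25,"z":0,"roll":0},
    {"x":0,"y":-0.25,"z":0,"roll":0},
  ],
)

```text
t: 6.42
position: [0.5643, 0.1774, 0.0986]
eef_rot: [180.0, 0.0, 76.5]
wrist_force: [1.2, -0.1, -1.0]
finger_gap: 0.0232
finger_force: 29.7
```

Request:
drive_tool(
  moves=[
    {"x":0,"y":-0.05,"z":0,"roll":0},
    {"x":0,"y":-0.05,"z":0,"roll":0},
  ],
)

```text
t: 6.58
position: [0.5642, 0.1774, 0.0987]
eef_rot: [179.9, 0.0, 76.5]
wrist_force: [1.6, -0.7, -1.3]
finger_gap: 0.0233
finger_force: 29.6
```

Request:
drive_tool(
  moves=[
    {"x":0,"y":-0.05,"z":0,"roll":0},
    {"x":0,"y":-0.05,"z":0,"roll":0},
  ],
)

```text
t: 6.75
position: [0.5642, 0.1774, 0.0987]
eef_rot: [179.9, -0.0, 76.5]
wrist_force: [4.7, -0.2, -2.3]
finger_gap: 0.0234
finger_force: 29.6
```

The mould face is now felt at TCP (.5643,.1774), after free travel of about 2.5 mm without force, so leaf6 is loose. It goes back to its slot.

Request:
drive_tool(
  moves=[
    {"x":0,"y":0.15,"z":-0.3,"roll":0},
    {"x":0,"y":0.15,"z":-2,"roll":0},
    {"x":0,"y":0.15,"z":-5,"roll":0},
    {"x":0,"y":0.15,"z":-8,"roll":0},
    {"x":-2,"y":0.15,"z":-10.5,"roll":0},
    {"x":-5,"y":0.15,"z":-11,"roll":-2},
  ],
)

```text
t: 7.25
position: [0.5555, 0.131, 0.2134]
eef_rot: [179.6, -0.3, 78.8]
wrist_force: [1.8, -0.5, 0.6]
finger_gap: 0.0232
finger_force: 31.0
```

```bash
python3 g.py .5431 -.2205 .21 79.9
```

```text
{'x': np.float64(-34.72), 'y': np.float64(5.62), 'z': np.float64(0.34), 'roll': np.float64(-1.1)}
```

Request:
drive_tool(
  moves=[
    {"x":-4,"y":0.7,"z":0.2,"roll":-1},
    {"x":-8,"y":1.4,"z":0.2,"roll":-1},
    {"x":-12,"y":2.1,"z":0.2,"roll":-1},
    {"x":-16,"y":2.8,"z":0.2,"roll":-1},
    {"x":-20,"y":3.4,"z":0.2,"roll":-1},
    {"x":-24,"y":4,"z":0.2,"roll":-1},
    {"x":-28,"y":4.6,"z":0.2,"roll":-1},
    {"x":-32,"y":5.2,"z":0.2,"roll":-1},
  ],
)

```text
t: 7.92
position: [0.5393, -0.1964, 0.2068]
eef_rot: [-179.9, -0.1, 79.6]
wrist_force: [1.7, 0.1, -1.6]
finger_gap: 0.0235
finger_force: 31.0
```

Request:
drive_tool(
  moves=[
    {"x":-2,"y":0.3,"z":0,"roll":0},
    {"x":-2,"y":0.3,"z":0,"roll":0},
    {"x":-2,"y":0.3,"z":0,"roll":0},
    {"x":-2,"y":0.3,"z":0,"roll":0},
    {"x":-2,"y":0.3,"z":0,"roll":0},
  ],
)

```text
t: 8.33
position: [0.5395, -0.214, 0.2065]
eef_rot: [-179.9, -0.1, 79.6]
wrist_force: [0.6, 0.1, -0.9]
finger_gap: 0.0236
finger_force: 30.9
```

```bash
python3 g.py .5431 -.2205 .088 79.9
```

```text
{'x': np.float64(-0.57), 'y': np.float64(0.47), 'z': np.float64(11.85), 'roll': np.float64(-0.3)}
```

Request:
drive_tool(
  moves=[
    {"x":-0.5,"y":0.4,"z":1,"roll":-0.3},
    {"x":-0.6,"y":0.5,"z":3,"roll":-0.3},
    {"x":-0.6,"y":0.5,"z":5,"roll":-0.3},
    {"x":-0.6,"y":0.5,"z":5,"roll":-0.3},
    {"x":-0.6,"y":0.5,"z":6.3,"roll":-0.3},
    {"x":-0.6,"y":0.5,"z":7,"roll":-0.3},
    {"x":-0.6,"y":0.5,"z":7.5,"roll":-0.3},
    {"x":-0.6,"y":0.5,"z":7.5,"roll":-0.3},
  ],
)

```text
t: 9.0
position: [0.5431, -0.2217, 0.1307]
eef_rot: [-179.9, -0.0, 79.9]
wrist_force: [0.9, -0.8, -0.2]
finger_gap: 0.0236
finger_force: 31.0
```

```bash
python3 g.py .5431 -.2205 .0845 79.9
```

```text
{'x': np.float64(0.12), 'y': np.float64(-0.02), 'z': np.float64(4.62), 'roll': np.float64(-0.0)}
```

Blade is in the slot freely. Lower and release, opening to about 66 mm.

Request:
drive_tool(
  moves=[
    {"x":0.1,"y":0,"z":1.2,"roll":0},
    {"x":0.1,"y":0,"z":2.4,"roll":0},
    {"x":0.1,"y":0,"z":3.4,"roll":0},
    {"x":0.1,"y":0,"z":4.2,"roll":0},
    {"x":0.1,"y":0,"z":4.6,"roll":0},
    {"x":0.1,"y":0,"z":4.6,"roll":0},
  ],
)

```text
t: 9.5
position: [0.5432, -0.2211, 0.0847]
eef_rot: [-179.9, -0.0, 79.8]
wrist_force: [0.2, 0.2, -0.1]
finger_gap: 0.0235
finger_force: 31.0
```

Request:
drive_tool(
  moves=[
    {"x":0,"y":0,"z":0,"roll":0},
    {"x":0,"y":0,"z":0,"roll":0},
    {"x":0,"y":0,"z":0,"roll":0},
    {"x":0,"y":0,"z":0,"roll":0},
    {"x":0,"y":0,"z":0,"roll":0},
  ],
  claw=0.6,
)

```text
t: 9.92
position: [0.5441, -0.2215, 0.086]
eef_rot: [179.9, 0.0, 79.8]
wrist_force: [-0.8, 0.4, -0.5]
finger_gap: 0.0683
finger_force: 0.0
```

Request:
drive_tool(
  moves=[
    {"x":0,"y":0,"z":-2,"roll":0},
    {"x":0,"y":0,"z":-5,"roll":0},
    {"x":1.5,"y":0,"z":-8,"roll":0},
    {"x":5,"y":0,"z":-9,"roll":0},
    {"x":5.8,"y":0,"z":-9,"roll":0},
    {"x":5.8,"y":0,"z":-9,"roll":0},
    {"x":5.8,"y":0,"z":-9,"roll":0},
  ],
)

```text
t: 10.5
position: [0.5537, -0.1641, 0.1752]
eef_rot: [-180.0, 0.0, 79.9]
wrist_force: [0.1, -0.4, 0.1]
finger_gap: 0.0678
finger_force: 0.0
```

Run:
```python
from workcell import arm
from h import *;import pickle
c=arm.capture('wrist');s=arm.state();print(s['position'],s['eef_rot'])
for n,p in dict(C=(.5423,-.22,.1106),D=(.5518,-.1627,.1163)).items(): print(n,proj(c,p))
h=cv2.cvtColor(c['img'],cv2.COLOR_RGB2HSV)
m=((h[...,2]>175)&(h[...,0]<25)).astype(np.uint8); m[:,:240]=0;m[:,320:]=0
n,l,st,ce=cv2.connectedComponentsWithStats(cv2.morphologyEx(m,cv2.MORPH_OPEN,np.ones((5,5),np.uint8)))
for i in range(1,n):
    if st[i,4]>300: print(st[i],ce[i],plane(c,ce[i],.111),plane(c,ce[i],.117))
cv2.imwrite('pics/w3.png',c['img'][:,:,::-1])
```

```text
[ 0.55335368 -0.16449491  0.17477319] [-1.79915914e+02  3.20962007e-02  7.98597712e+01]
C [276.74002453 297.14533126]
D [275.5048678  226.78964073]
[ 240    0   54  152 4388] [267.11485871  74.92570647] [ 0.56379321 -0.06725056  0.111     ] [ 0.56389764 -0.06797604  0.117     ]
[ 280    0   40  229 5006] [305.68937275  80.59149021] [ 0.58641614 -0.07450335  0.111     ] [ 0.58586444 -0.07501847  0.117     ]
[ 240   58   21   94 1272] [247.16666667 114.36006289] [ 0.54717802 -0.08762756  0.111     ] [ 0.54776434 -0.08776205  0.117     ]
[264 164  23  15 335] [274.94626866 170.79402985] [ 0.55801749 -0.12581839  0.111     ] [ 0.55828943 -0.12484523  0.117     ]
[ 257  196   35   61 2077] [274.30187771 226.16610496] [ 0.55064596 -0.1639524   0.111     ] [ 0.5511317  -0.16187324  0.117     ]
[ 263  272   32   52 1621] [278.80012338 297.40900679] [ 0.54382955 -0.22024321  0.111     ] [ 0.54451299 -0.21653146  0.117     ]
[260 353  32  13 356] [275.99438202 358.98033708] [ 0.53175732 -0.27531679  0.111     ] [ 0.53279088 -0.27000774  0.117     ]
```

View pics/w3.png

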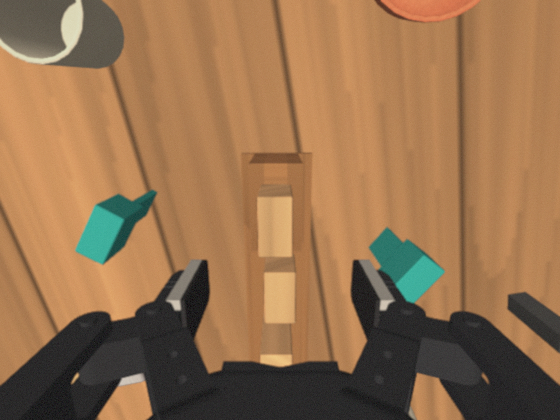

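The view shows leaf6's block back in its slot at (279,297), upright and seated. Leaf9's block is next at (274,226), located at (.551,-.162) with z 0.117 as expected.

```bash
python3 g.py .5513 -.1625 .0835 79.9
```

```text
{'x': np.float64(0.16), 'y': np.float64(-0.24), 'z': np.float64(9.13), 'roll': np.float64(-0.0)}
```

Request:
drive_tool(
  moves=[
    {"x":0.2,"y":-0.2,"z":2,"roll":0},
    {"x":0.2,"y":-0.2,"z":5,"roll":0},
    {"x":0.2,"y":-0.2,"z":7.5,"roll":0},
    {"x":0.2,"y":-0.2,"z":9,"roll":0},
    {"x":0.2,"y":-0.2,"z":9.1,"roll":0},
    {"x":0.2,"y":-0.2,"z":9.1,"roll":0},
  ],
)

```text
t: 11.05
position: [0.5506, -0.1625, 0.0828]
eef_rot: [-179.8, -0.0, 79.8]
wrist_force: [1.0, 0.4, 0.3]
finger_gap: 0.068
finger_force: 0.0
```

Request:
drive_tool(
  moves=[
    {"x":0,"y":0,"z":0,"roll":0},
    {"x":0,"y":0,"z":0,"roll":0},
    {"x":0,"y":0,"z":0,"roll":0},
    {"x":0,"y":0,"z":0,"roll":0},
    {"x":0,"y":0,"z":0,"roll":0},
    {"x":0,"y":0,"z":0,"roll":0},
    {"x":0,"y":0,"z":0,"roll":0},
  ],
  claw=-0.8,
  grip_force=30,
)

```text
t: 11.63
position: [0.5533, -0.1623, 0.0858]
eef_rot: [179.9, 0.0, 79.8]
wrist_force: [-1.0, -0.2, 6.0]
finger_gap: 0.0239
finger_force: 31.5
```

Request:
drive_tool(
  moves=[
    {"x":0,"y":0,"z":-3,"roll":0},
    {"x":0,"y":0,"z":-6.5,"roll":0},
    {"x":0,"y":0,"z":-10,"roll":0},
    {"x":1,"y":0,"z":-11,"roll":0},
    {"x":4,"y":0,"z":-11,"roll":0},
    {"x":6,"y":0,"z":-11,"roll":0},
  ],
)

```text
t: 12.13
position: [0.5639, -0.1016, 0.1957]
eef_rot: [179.8, -0.1, 79.8]
wrist_force: [0.1, -0.6, -1.8]
finger_gap: 0.0234
finger_force: 30.7
```

```bash
python3 g.py .5654 .176 .18 76.5
```

```text
{'x': np.float64(27.35), 'y': np.float64(-4.77), 'z': np.float64(1.57), 'roll': np.float64(3.3)}
```

Request:
drive_tool(
  moves=[
    {"x":4,"y":-0.7,"z":0,"roll":0.5},
    {"x":8,"y":-1.4,"z":0,"roll":1},
    {"x":12,"y":-2.1,"z":0,"roll":2},
    {"x":16,"y":-2.8,"z":0,"roll":3},
    {"x":20,"y":-3.5,"z":0,"roll":3.3},
    {"x":24,"y":-4.2,"z":0,"roll":3.3},
    {"x":26.5,"y":-4.7,"z":0.5,"roll":3.3},
    {"x":27.3,"y":-4.8,"z":1.5,"roll":3.3},
  ],
)

```text
t: 12.8
position: [0.564, 0.1792, 0.1798]
eef_rot: [179.9, -0.2, 76.8]
wrist_force: [0.7, -0.8, -1.3]
finger_gap: 0.0239
finger_force: 30.7
```

Request:
drive_tool(
  moves=[
    {"x":0,"y":0,"z":1,"roll":0},
    {"x":0,"y":0,"z":1,"roll":0},
    {"x":0,"y":0,"z":1,"roll":0},
  ],
)

```text
t: 13.05
position: [0.5626, 0.1727, 0.168]
eef_rot: [-179.8, 0.1, 76.5]
wrist_force: [0.4, -0.3, -0.6]
finger_gap: 0.0238
finger_force: 30.7
```

```bash
python3 g.py .566 .1759 .13 76.5; python3 -c "
from workcell import arm
s=arm.state();print(s['position'],s['eef_rot'],s['wrist_force'],s['finger_gap'])"
```

```text
{'x': np.float64(0.39), 'y': np.float64(0.25), 'z': np.float64(3.8), 'roll': np.float64(-0.0)}
[0.5626215  0.17274061 0.16802199] [-1.79834732e+02  1.39800368e-01  7.64771115e+01] [ 0.42026926 -0.2950385  -0.61169291] 0.023783045746110627
```

Request:
drive_tool(
  moves=[
    {"x":0.3,"y":0.25,"z":0,"roll":0},
    {"x":0.3,"y":0.3,"z":0.5,"roll":0},
    {"x":0.3,"y":0.3,"z":0.5,"roll":0},
    {"x":0.3,"y":0.3,"z":0.5,"roll":0},
  ],
)

```text
t: 13.38
position: [0.5677, 0.1757, 0.1645]
eef_rot: [-180.0, 0.0, 76.5]
wrist_force: [-0.1, 0.1, -0.8]
finger_gap: 0.0238
finger_force: 30.7
```

```bash
python3 g.py .566 .1759 .13 76.5
```

```text
{'x': np.float64(-0.02), 'y': np.float64(-0.17), 'z': np.float64(3.45), 'roll': np.float64(-0.0)}
```

Request:
drive_tool(
  moves=[
    {"x":0,"y":-0.1,"z":0.5,"roll":0},
    {"x":0,"y":-0.1,"z":1,"roll":0},
    {"x":0,"y":-0.1,"z":1,"roll":0},
    {"x":0,"y":-0.1,"z":1,"roll":0},
  ],
)

```text
t: 13.72
position: [0.566, 0.1766, 0.154]
eef_rot: [-179.9, 0.0, 76.5]
wrist_force: [0.0, 0.5, -0.4]
finger_gap: 0.0238
finger_force: 30.7
```

```bash
python3 g.py .566 .1759 .13 76.5
```

```text
{'x': np.float64(-0.07), 'y': np.float64(0.01), 'z': np.float64(2.4), 'roll': np.float64(0.0)}
```

Aligned. I'll lower in small steps and watch the force.

Request:
drive_tool(
  moves=[
    {"x":0,"y":0,"z":0.5,"roll":0},
    {"x":0,"y":0,"z":1,"roll":0},
    {"x":0,"y":0,"z":1.5,"roll":0},
    {"x":0,"y":0,"z":1.9,"roll":0},
    {"x":0,"y":0,"z":2.2,"roll":0},
    {"x":0,"y":0,"z":2.4,"roll":0},
  ],
)

```text
t: 14.22
position: [0.5662, 0.1767, 0.1298]
eef_rot: [-180.0, 0.0, 76.5]
wrist_force: [-0.9, -0.0, -0.1]
finger_gap: 0.0238
finger_force: 30.7
```

Request:
drive_tool(
  moves=[
    {"x":0,"y":0,"z":0.2,"roll":0},
    {"x":0,"y":0,"z":0.4,"roll":0},
    {"x":0,"y":0,"z":0.5,"roll":0},
  ],
)

```text
t: 14.47
position: [0.5665, 0.1767, 0.1253]
eef_rot: [-180.0, 0.0, 76.5]
wrist_force: [-0.7, -0.7, -0.2]
finger_gap: 0.0236
finger_force: 30.7
```

Request:
drive_tool(
  moves=[
    {"x":0,"y":0,"z":0.2,"roll":0},
    {"x":0,"y":0,"z":0.4,"roll":0},
    {"x":0,"y":0,"z":0.4,"roll":0},
  ],
)

```text
t: 14.72
position: [0.5661, 0.1767, 0.1212]
eef_rot: [-180.0, 0.0, 76.5]
wrist_force: [-0.1, -0.2, -1.3]
finger_gap: 0.0237
finger_force: 30.7
```

Request:
drive_tool(
  moves=[
    {"x":0,"y":0,"z":0.2,"roll":0},
    {"x":0,"y":0,"z":0.4,"roll":0},
    {"x":0,"y":0,"z":0.4,"roll":0},
  ],
)

```text
t: 14.97
position: [0.5659, 0.1769, 0.1173]
eef_rot: [-179.9, -0.0, 76.5]
wrist_force: [-2.7, 0.5, -0.4]
finger_gap: 0.0233
finger_force: 30.7
```

Request:
drive_tool(
  moves=[
    {"x":0,"y":0,"z":0.2,"roll":0},
    {"x":0,"y":0,"z":0.4,"roll":0},
    {"x":0,"y":0,"z":0.4,"roll":0},
  ],
)

```text
t: 15.22
position: [0.5659, 0.1768, 0.1129]
eef_rot: [-179.9, 0.0, 76.5]
wrist_force: [-2.5, 1.6, -1.7]
finger_gap: 0.0234
finger_force: 30.6
```

Request:
drive_tool(
  moves=[
    {"x":0,"y":0,"z":0.2,"roll":0},
    {"x":0,"y":0,"z":0.4,"roll":0},
    {"x":0,"y":0,"z":0.4,"roll":0},
  ],
)

```text
t: 15.47
position: [0.5659, 0.1767, 0.1089]
eef_rot: [-179.9, 0.0, 76.6]
wrist_force: [-2.2, 0.9, -1.9]
finger_gap: 0.0238
finger_force: 30.5
```

Request:
drive_tool(
  moves=[
    {"x":0,"y":-0.03,"z":0,"roll":0},
    {"x":0,"y":-0.03,"z":0,"roll":0},
    {"x":0,"y":-0.03,"z":0,"roll":0},
  ],
)

```text
t: 15.72
position: [0.5659, 0.1767, 0.109]
eef_rot: [-180.0, 0.0, 76.5]
wrist_force: [-3.0, -0.5, -3.1]
finger_gap: 0.0233
finger_force: 30.3
```

Request:
drive_tool(
  moves=[
    {"x":0,"y":-0.03,"z":0,"roll":0},
    {"x":0,"y":-0.03,"z":0,"roll":0},
    {"x":0,"y":-0.03,"z":0,"roll":0},
  ],
)

```text
t: 15.97
position: [0.5658, 0.1767, 0.1094]
eef_rot: [-180.0, 0.0, 76.5]
wrist_force: [-2.4, -0.8, -3.0]
finger_gap: 0.0236
finger_force: 30.3
```

Request:
drive_tool(
  moves=[
    {"x":0,"y":-0.04,"z":0,"roll":0},
    {"x":0,"y":-0.04,"z":0,"roll":0},
    {"x":0,"y":-0.04,"z":0,"roll":0},
  ],
)

```text
t: 16.22
position: [0.5657, 0.1768, 0.1096]
eef_rot: [180.0, 0.0, 76.5]
wrist_force: [-1.8, 0.8, -3.9]
finger_gap: 0.0242
finger_force: 30.3
```

Request:
drive_tool(
  moves=[
    {"x":0,"y":-0.04,"z":0,"roll":0},
    {"x":0,"y":-0.04,"z":0,"roll":0},
    {"x":0,"y":-0.04,"z":0,"roll":0},
  ],
)

```text
t: 16.47
position: [0.5657, 0.1768, 0.1096]
eef_rot: [179.9, 0.0, 76.5]
wrist_force: [-0.2, -1.2, -3.7]
finger_gap: 0.024
finger_force: 30.2
```

Request:
drive_tool(
  moves=[
    {"x":0,"y":0,"z":0.1,"roll":0},
    {"x":0,"y":0,"z":0.3,"roll":0},
    {"x":0,"y":0,"z":0.4,"roll":0},
    {"x":0,"y":0,"z":0.4,"roll":0},
  ],
)

```text
t: 16.8
position: [0.5659, 0.1776, 0.1061]
eef_rot: [179.9, -0.1, 76.6]
wrist_force: [-0.7, -0.8, 1.6]
finger_gap: 0.0236
finger_force: 31.1
```

Request:
drive_tool(
  moves=[
    {"x":0,"y":0.04,"z":0.2,"roll":0},
    {"x":0,"y":0.04,"z":0.3,"roll":0},
    {"x":0,"y":0.04,"z":0.3,"roll":0},
  ],
)

```text
t: 17.05
position: [0.5658, 0.1772, 0.1025]
eef_rot: [180.0, -0.0, 76.5]
wrist_force: [-0.8, 1.0, 0.7]
finger_gap: 0.0233
finger_force: 31.0
```

Request:
drive_tool(
  moves=[
    {"x":0,"y":0.05,"z":0,"roll":0},
    {"x":0,"y":0.1,"z":0,"roll":0},
    {"x":0,"y":0.1,"z":0,"roll":0},
    {"x":0,"y":0.1,"z":0,"roll":0},
  ],
)

```text
t: 17.38
position: [0.566, 0.177, 0.1023]
eef_rot: [-179.9, -0.0, 76.6]
wrist_force: [-2.8, 2.7, 1.2]
finger_gap: 0.0236
finger_force: 30.9
```

Request:
drive_tool(
  moves=[
    {"x":0,"y":-0.1,"z":0,"roll":0},
    {"x":0,"y":-0.2,"z":0,"roll":0},
    {"x":0,"y":-0.2,"z":0,"roll":0},
    {"x":0,"y":-0.2,"z":0,"roll":0},
  ],
)

```text
t: 17.72
position: [0.5657, 0.1771, 0.1023]
eef_rot: [179.9, 0.0, 76.5]
wrist_force: [3.1, 0.8, -5.7]
finger_gap: 0.0232
finger_force: 30.1
```

Request:
drive_tool(
  moves=[
    {"x":0,"y":0.05,"z":0,"roll":0},
    {"x":0,"y":0.1,"z":0,"roll":0},
    {"x":0,"y":0.1,"z":0,"roll":0},
    {"x":0,"y":0.1,"z":0,"roll":0},
  ],
)

```text
t: 18.05
position: [0.5657, 0.177, 0.1024]
eef_rot: [180.0, 0.0, 76.5]
wrist_force: [2.3, 2.5, -5.0]
finger_gap: 0.0235
finger_force: 30.1
```

The leaf has no free play: ±1 mm commanded gives about ±3 N while it moves under 0.3 mm. Leaf9 binds, so I'll press it gently home.

Request:
drive_tool(
  moves=[
    {"x":0,"y":0.03,"z":0.2,"roll":0},
    {"x":0,"y":0.03,"z":0.4,"roll":0},
    {"x":0,"y":0.03,"z":0.5,"roll":0},
    {"x":0,"y":0.03,"z":0.5,"roll":0},
  ],
)

```text
t: 18.38
position: [0.5657, 0.1767, 0.0978]
eef_rot: [180.0, 0.0, 76.5]
wrist_force: [-0.0, 0.1, 1.1]
finger_gap: 0.0237
finger_force: 31.1
```

Request:
drive_tool(
  moves=[
    {"x":0,"y":0,"z":0.1,"roll":0},
    {"x":0,"y":0,"z":0.2,"roll":0},
    {"x":0,"y":0,"z":0.2,"roll":0},
  ],
)

```text
t: 18.63
position: [0.5658, 0.1768, 0.0958]
eef_rot: [180.0, 0.0, 76.5]
wrist_force: [-2.0, -0.6, 3.5]
finger_gap: 0.0238
finger_force: 31.3
```

Request:
drive_tool(
  moves=[
    {"x":0,"y":0,"z":0.1,"roll":0},
    {"x":0,"y":0,"z":0.1,"roll":0},
    {"x":0,"y":0,"z":0.1,"roll":0},
  ],
)

```text
t: 18.88
position: [0.5657, 0.1768, 0.0958]
eef_rot: [180.0, -0.0, 76.5]
wrist_force: [-3.0, -0.1, 10.5]
finger_gap: 0.0234
finger_force: 32.1
```

Request:
drive_tool(
  moves=[
    {"x":0,"y":-0.06,"z":0,"roll":0},
    {"x":0,"y":-0.06,"z":0,"roll":0},
    {"x":0,"y":-0.06,"z":0,"roll":0},
  ],
)

```text
t: 19.13
position: [0.5657, 0.1768, 0.0958]
eef_rot: [179.9, -0.0, 76.5]
wrist_force: [-2.1, -1.6, 9.1]
finger_gap: 0.0235
finger_force: 32.0
```

Request:
drive_tool(
  moves=[
    {"x":0,"y":0,"z":0,"roll":0},
    {"x":0,"y":0,"z":0,"roll":0},
    {"x":0,"y":0,"z":0,"roll":0},
    {"x":0,"y":0,"z":0,"roll":0},
    {"x":0,"y":0,"z":0,"roll":0},
  ],
  claw=0.4,
)

```text
t: 19.55
position: [0.5651, 0.177, 0.0941]
eef_rot: [-180.0, 0.0, 76.5]
wrist_force: [-0.0, -0.3, -0.2]
finger_gap: 0.0596
finger_force: 0.0
```

Request:
drive_tool(
  moves=[
    {"x":0,"y":0,"z":-2,"roll":0},
    {"x":0,"y":0,"z":-5,"roll":0},
    {"x":0,"y":0,"z":-8,"roll":0},
    {"x":-3,"y":0,"z":-11,"roll":0},
    {"x":-6,"y":0,"z":-11,"roll":0},
    {"x":-6,"y":0,"z":-11,"roll":0},
    {"x":-6,"y":0,"z":-11,"roll":0},
    {"x":-6,"y":0,"z":-11,"roll":0},
  ],
)

```text
t: 20.22
position: [0.5511, 0.1188, 0.204]
eef_rot: [-180.0, -0.0, 76.5]
wrist_force: [-0.2, 0.6, 0.6]
finger_gap: 0.06
finger_force: 0.0
```

Run:
```python
from workcell import arm
import cv2,pickle,numpy as np
from h import *
d={n:arm.capture(n) for n in('wrist','scene')};s=arm.state();pickle.dump((d,s),open('w4.pkl','wb'))
print(s['position'],s['eef_rot'],s['wrist_force'])
w,S=d['wrist'],d['scene']
# expected block corners if home: top z .127
a=np.radians(-13.5);m=np.array([.5622,.1768]);X=np.array([np.cos(a),np.sin(a)]);Y=np.array([-np.sin(a),np.cos(a)])
for z in(.127,.085): print(z,[proj(w,[*(m+X*(4.5+i)*.001+Y*j*.001),z]).round(1) for i in(-12,12) for j in(-22,22)])
f=lambda im,x,y,ww,hh,k:cv2.resize(im[y:y+hh,x:x+ww,::-1],(ww*k,hh*k),interpolation=cv2.INTER_CUBIC)
cv2.imwrite('pics/w4.png',np.hstack([f(w['img'],200,30,200,300,2),f(S['img'],280,120,100,150,4)]))
```

```text
[0.55108132 0.11931144 0.20362431] [-1.79924268e+02  1.74952336e-02  7.65847228e+01] [-1.33648722  0.36130837  0.00410777]
0.127 [array([264.1, 169.9]), array([263.2, 103.8]), array([298.3, 170. ]), array([299.5, 103.9])]
0.085 [array([266.6, 161.7]), array([266. , 105.8]), array([295.5, 161.7]), array([296.4, 105.9])]
```

View pics/w4.png

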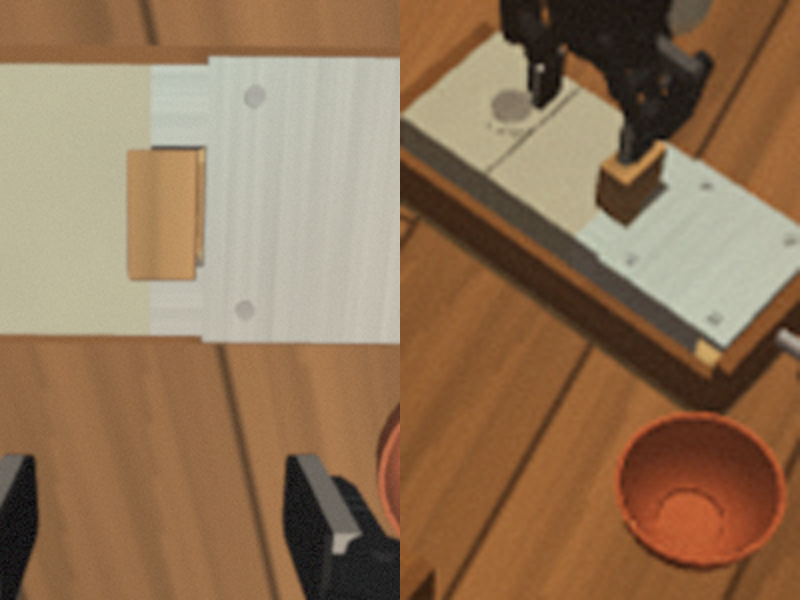

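Leaf9's block spans columns 263.5–298 and rows 104.5–169.5 in the wrist view. A fully home, upright leaf9 was predicted at 264–298 and 104–170, so it is seated. The gripper is clear of everything.

```bash
python3 -c "
from workcell import arm
print(arm.sign_off())"
```

```text
the job is handed in; nothing more can be done
None
```

Job handed in at about 20 s: leaf6 was loose and is back in the rack; leaf9 was the first to bind and stands fully home and upright, with leaf6, leaf12 and leaf15 hanging in the rack.

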